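Load the jar mill with the push paddle and set it to slow

ROBOT

A 6-joint arm with a two-finger parallel gripper is mounted at the origin on a cart in front of the work surface, level with it; the furniture and walls round the work are solid. World frame = base frame: x ahead of the robot, y to its left, z up, the work surface at z = 0. Lengths are in m, angles in rad, forces in N, time in s.
With the tool pointing down it reaches from about 0.425 to 1.125 m from the base axis. Payload 14.9 kg.
Tool frame: the origin (TCP) lies on the mounting face of the last link; the fingertips stand 191 mm ahead of it and the grasp point (between the pads) lies 172 mm ahead of it (ctrl.grasp_offset is the distance from the TCP to the grasp point, in m); y points along the fingers, x is the direction in which the jaws open and shut, and the axes are right-handed (so a half turn about y gives the same grasp; the last joint's range is limited). The gripper opens to 91 mm and grips with 3 to 60 N. Pads are 32 mm wide; open, the fingers measure 118 mm over their backs; the gripper's body (76 mm by 178 mm) begins 60 mm behind the grasp point.
Start: joints at [-1.212, 0.379, 1.734, -0, 1.028, -0.033], TCP at [0.267, -0.647, 0.405] pointing down, gripper open.
Joint ranges: [-2.77, 2.77], [-0.74, 2.19], [0, 2.66], [-1.06, 4.2], [0.31, 2.87], [-3.08, 3.08]. Speed limits (rad/s): [1.89, 1.89, 2.39, 3.14, 3.14, 3.14].

INTERFACE

Orientations are given as a rotation vector (axis times angle).
In Python, from cell import ctrl, read_camera, ticket gives the robot as it stands. The module is installed in compiled form; this text tells all that it offers.
- The arm moves only by the tool play_rows, never from a script. Its argument "steps" is a list of rows, each a list of 3 entries, a list of its own where there are three numbers: the shift along the tool's x, y, z in m, then the turn, a rotation vector about the tool's x, y, z in rad, then the opening, from 0 (shut) to 1 (fully open). In form: [[[x, y, z], [wx, wy, wz], fingers], ...]. A call has 1 to 8 rows; each row is the pose to reach, as a shift and turn from the pose commanded when the call began, along the tool's axes at that moment; what a row does not reach only later rows make up. A row lasts 1/10 s, in which the tool goes at most 50 mm and 8.59 degrees, less where a joint would pass 70% of its speed; a pose out of reach is approached as far as the arm can. A call with a gripper value outside its range is refused whole. The fingers move at their own pace and stop on an object; "force" is the grip in N (left out, the last holds). Time passes only in rows, so rows that repeat a pose let the fingers close. It gives the time, the measured TCP pose, the force and the opening at its end, in the units of the state.
- ctrl.get_obs(): the state, without advancing time (a new reading comes with each control period).
- read_camera(name): name is "side" or "top"; returns a dict with "pixels" (480x640x3 uint8, red, green, blue), "depth" (480x640 float32, m along the optical axis (not along the pixel's ray), 0 where there is no reading), "fx", "fy", "cx", "cy" (pixels), "position" and "rotation" of the camera in the world. Camera axes: x right, y down, z forward; pixel columns grow to the right and rows downward; lengths in m; the calibration is good to about 2 mm. A picture is of the moment at which its call begins.
- ticket.finish_job(): hands the job in, once; it reports no verdict.
The state is a dict: "t": time; "joints": joint angles; "joint_velocities": joint speeds; "joint_torque": joint torques, N m; "tcp_pos": TCP position; "tcp_rot": TCP orientation; "force": force on the tool from outside, world axes, zero at the start; "ft_torque": the same for the moment, N m; "width": finger opening in m.
Only numpy, scipy, OpenCV 4.12 (cv2) and the standard library are available. Lean on these libraries where they do the work, as an engineer would, in place of code of your own. Each camera call takes 0.05 s, during which the arm holds its last target.

TASK

Load the jar mill for tonight's run, which a time switch will start: take the wooden push paddle from its two cradles and, without touching the jar with the gripper, use the paddle to roll the milling jar gently along the rails until it drops down between the two rollers. Lay the paddle back across its two cradles and let go of it. Then press the middle key of the bank (slow) fully down until it latches, so that the near key (off) pops up; leave the other things on the desk where they are.

Things in the scene. Friction and masses are not known exactly. Their poses are not given: they have to be found in the camera images.
- mill: jar mill, fixed, 460 mm long (its y) by 172 mm wide (its x). Origin: under its middle, on the desk. At its -y end the drive housing with three keys (y -162 to -262, x +/-78, top at z 85 mm); at its +y end the infeed with two level rails, on which the jar rolls toward -y. Bearing plates at x +/-68 to 80, 70 mm high, carry the two rollers
- track_start (a point): midway between the two angle-steel rails near their infeed end: mill x 0, y +170 mm, z 61 mm (rail tops). The rails run from mill y +190 (upturned ends, 9 mm above the rails) to y -46; guide flanges at x +/-60 mm rise 12 mm above the rails
- jar: white ceramic milling jar, steel lid, two black rubber bands, lying across the rails; 110 mm long, diameter 76 mm over the bands, 69 mm between them, about 0.55 kg. Origin: its centre, 38 mm above the rails. x: its axle, along the mill's x; y and z turn as it rolls. It rolls easily, with little resistance; a push of 1 or 2 N is ample
- nest (a point): where the jar's centre comes to rest, cradled between the rollers: mill x 0, y -90, z 91 mm. The rubber rollers (30 mm thick, along x, free to turn) have their axes at mill y -64 (first) and y -116, z 45 mm. Once its centre is past the first roller's axis the jar rolls on by itself and drops 8 mm into the gap; pushed in fast it would roll over the second
- paddle_grip (a point): middle of the push paddle's handle, half-way up: grip it here, on a block 62 mm long, 20 mm across, 22 mm high with flat sides. Wooden paddle, 253 mm long; x runs along the handle to the blade, y across, z up. Handle round, 22 mm thick, from x -108 to +106; level blade 64 mm wide, 14 mm thick, x +101 to +145. 0.12 kg, centre of mass about 32 mm from here toward the blade
- paddle_face (a point): middle of the flat white end face of the blade (64 mm wide, 14 mm high), which pushes the jar; 145 mm from the grip along the paddle's x and 2 mm below the handle's axis
- paddle: the same push paddle; origin at paddle_grip, same axes
- rest_mid (a point): midway between the two cradles, at the height of the handle's axis when it lies in them (42 mm above the desk): paddle_grip belongs here
- rest_a: first of two grey notched cradles (60 mm long, 52 across, 41 high), fixed in line on the desk, which hold the paddle's handle in notches open at the top, about 10 mm deep. Origin: middle of its underside. x points to the second cradle, 132 mm away, and to the blade when the paddle lies in them; 72 mm are free between the cradles
- key_near_top (a point): middle of the top of the near key (off), at the mill's -x side. Three equal white key caps (32 mm along the mill's x, 42 mm along its y, 42 mm apart) stand in a row along the mill's x on the drive housing, 18 mm proud when up, about 7 mm when latched down
- key_middle_top (a point): middle of the top of the middle key (slow)
- key_far_top (a point): middle of the top of the far key (fast), at the mill's +x side
- key_near (a joint): travel of the near key in m: 0 up, about 0.0107 latched down (so at the start), 0.0125 at its stop. Interlocked: a key pressed straight down past 0.0107 latches when let go, and the one that was down pops up. A press takes about 3 N until the hard stop; one broken off half-way leaves no key down
- key_middle (a joint): travel of the middle key in m, as for the near key; up at the start
- key_far (a joint): travel of the far key in m, as for the near key; up at the start
- bowl: grey rubber mixing bowl, 104 mm wide, 60 mm high, a bystander. Origin under its middle
- cast: white plaster cast of a jaw, 50 by 60 by 36 mm, a bystander. Origin under its middle
- crucible: clay crucible, 53 mm wide, 44 mm high, a bystander. Origin under its middle
Not all that is in view belongs to the job. Leave any blue or yellow look-alike of the rest_a alone.

How it is judged:
On the way, in this order (a step that is already met when the one before it is completed fails the run):
1. the jar lies between the two rollers (distance between jar and nest below 0.01 m and angle between the x axis of jar and the x axis of mill, either way round below 0.08 rad), for 0.2 s.
2. the paddle lies back across its two cradles, let go (horizontal distance between paddle_grip and rest_mid below 0.02 m and height (world z) of paddle_grip between 0.036 and 0.05 m and angle between the x axis of paddle and the x axis of rest_a, either way round below 0.15 rad and linear speed of paddle below 0.02 m/s and contact force between the fingers and paddle below 0.1 N), for 0.2 s.
3. the middle key is latched down and the near key has popped up (value of joint key_middle above 0.0085 m and value of joint each of key_near, key_far below 0.003 m), for 0.2 s.
At the end, for the whole second after the job is handed in: Jar at rest between the rollers (centre within 10 mm, axle within 0.08 rad); paddle let go and still on both cradles (grip within 20 mm of their middle, 36 to 50 mm high, within 0.15 rad of their line); middle key down over 8.5 mm, near and far keys up (under 3 mm) (all of step 1 and all of step 2 and all of step 3 and linear speed of jar below 0.02 m/s); the robot touches nothing.
It fails at once if the gripper or arm touches the jar (contact force between any of the fingers, the arm and jar above 0.5 N).
It fails at once if the jar is shoved: more than 25 N between paddle and jar (contact force between paddle and jar above 25 N).
It fails at once if the jar runs faster than 0.3 m/s while it is still on the rails (y of jar in the frame of mill above -0.05 m and linear speed of jar above 0.3 m/s).
It fails at once if the jar is lifted out of the track or thrown off (z of jar in the frame of mill above 0.115 m or z of jar in the frame of mill below 0.08 m).
It fails at once if a bystander is moved (distance of any of bowl, cast, crucible from where it was at the start of the episode above 0.03 m).
It also fails if it takes over 64 s, if anything falls off the work surface, if the arm or the gripper's body presses on something with over 40 N, if the wrist force passes 120 N, or if a joint passes its speed limit or range.

## Working session

There is one attempt and no reset: what is moved stays moved. The work goes in short steps, Python scripts to look and compute and a tool call to move; the robot and the scene stay as the last step left them, time stands still between calls to the robot, and variables do not carry over. Pictures are saved under pics/ and viewed, and the job is handed in when it is done.

Besides the shell and the picture viewer there is one more tool, called after "Call:" as name([rows], argument=value, ...), one row to a line, values as JSON. play_rows: Moves the arm, as the interface text tells. Its arguments: {"type":"object","properties":{"steps":{"type":"array","items":{"type":"array"}},"force":{"type":"number"}},"required":["steps"]}

```bash
mkdir -p pics
cat > h.py <<'E'
import numpy as np, cv2
from cell import ctrl, read_camera, ticket
from scipy.spatial.transform import Rotation as R
def rotm(c):
    r=np.array(c["rotation"],float)
    return r if r.shape==(3,3) else (R.from_rotvec(r).as_matrix() if r.size==3 else R.from_quat(r).as_matrix())
def cloud(c):
    d=c["depth"]; v,u=np.mgrid[0:480,0:640]
    p=np.stack([(u-c["cx"])/c["fx"]*d,(v-c["cy"])/c["fy"]*d,d],-1)
    w=p@rotm(c).T+np.array(c["position"]); w[d==0]=np.nan
    return w
E
python3 - <<'E'
from h import *
for n in("side","top"):
    c=read_camera(n); cv2.imwrite(f"pics/{n}0.png",c["pixels"][:,:,::-1]); np.savez(f"{n}0.npz",**c)
    print(n,c["position"],np.array(c["rotation"]),c["fx"],c["cx"],c["cy"])
print(ctrl.get_obs(), ctrl.grasp_offset)
E
```

```text
side [0.2764716  0.99615478 0.90248989] [-0.45090819  2.68618764 -1.28131181] 435.7148466141655 323.29440497206764 236.8396674641556
top [-0.31697532  0.13230949  2.01037878] [-1.87627178  2.08223309 -0.45609791] 596.6499996441802 315.7080984094248 241.71793167635684
{'t': 0.1, 'joints': array([-1.21229500e+00,  3.79352827e-01,  1.73469470e+00, -6.88241938e-06,
        1.02848841e+00, -3.33021443e-02]), 'joint_velocities': array([ 0.00076261, -0.00214526, -0.00230275,  0.00073487,  0.00047112,
        0.00109227]), 'joint_torque': array([ 7.10428722e-04, -7.65043759e+01, -4.35295022e+01,  6.52295840e-02,
        3.97706043e-02, -8.28358310e-06]), 'tcp_pos': array([ 0.2672372 , -0.64681195,  0.40416977]), 'tcp_rot': array([-1.36890174,  0.91648875, -0.91522088]), 'force': array([-0.01472647,  0.12419504,  0.04619323]), 'ft_torque': array([ 0.01563006, -0.01817142,  0.0419909 ]), 'width': 0.09105074448881371} 0.172
```

```bash
sleep 1; ls pics
```

```text
side0.png
top0.png
```

View pics/side0.png

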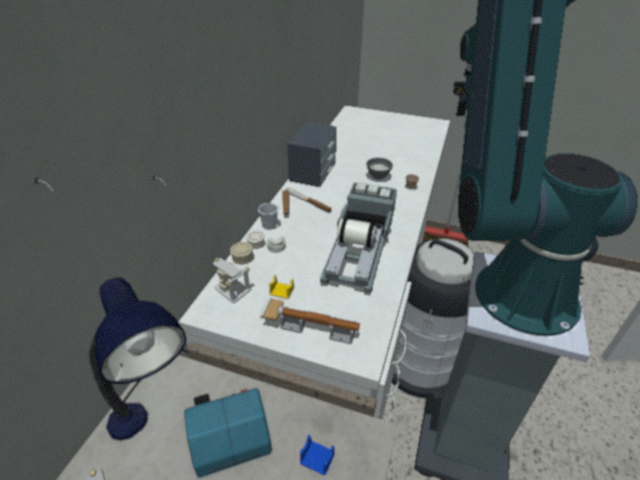

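View pics/top0.png

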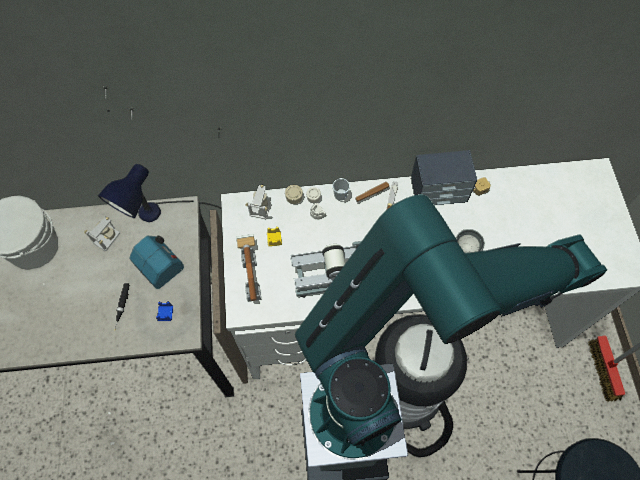

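Side view shows everything: the paddle (blade at ~(272,310), handle to (358,328)), jar at (358,232), keys near (375,192); the yellow cradle look-alike is at (282,287) and the blue one on the other table. The top view shows the paddle and rails, but the arm hides the keys.

Run:
```python
from h import *
for n,(u0,v0,u1,v1) in {"side":(255,150,435,350),"top":(210,150,500,310)}.items():
    c=dict(np.load(f"{n}0.npz")); im=c["pixels"][v0:v1,u0:u1,::-1]
    s=min(800/im.shape[1],600/im.shape[0])
    cv2.imwrite(f"pics/{n}_c.png",cv2.resize(im,None,fx=s,fy=s,interpolation=cv2.INTER_CUBIC)); print(n,s)
    w=cloud(c); print(np.nanmedian(w[300,300:310],0))
    # white desk plane check
    z=w[...,2]; g=np.abs(z)<.01; print(g.sum(),np.median(z[g]))
    hsv=cv2.cvtColor(c["pixels"],cv2.COLOR_RGB2HSV)
    h,s_,v=hsv[...,0],hsv[...,1],hsv[...,2]
    m=(h<18)&(s_>90)&(w[...,2]>.02)&(w[...,2]<.09)&(w[...,1]>.15)&(w[...,0]>.3)
    k,l,st,ce=cv2.connectedComponentsWithStats(m.astype(np.uint8))
    for i in range(1,k):
        if st[i,4]>60:
            p=w[l==i]; print(i,st[i],np.median(p,0),p.min(0),p.max(0))
            q=p[:,:2]-p[:,:2].mean(0); U,S,V=np.linalg.svd(q,full_matrices=False); t=q@V[0]; print(p[:,:2].mean(0),V[0],t.min(),t.max(), np.percentile(p[:,2],[2,50,98]))
```

```text
side 3.0
[ 5.84481131e-01  2.23221362e-01 -2.97411950e-04]
56540 -0.0012132624950321191
4 [283 308  76  22 576] [0.50980378 0.31122458 0.04903653] [0.41111272 0.29751946 0.02845653] [0.60896476 0.32199124 0.05728571]
[0.50953812 0.31086427] [-0.99770159 -0.06776086] -0.09942025907710395 0.0984170907017294 [0.03625283 0.04903653 0.05498561]
top 2.7586206896551726
[ 0.40579625  0.12016672 -0.00277578]
52379 -0.0011162695416153667
2 [244 247  12  54 293] [0.50596991 0.30459545 0.05082315] [0.40808423 0.28991253 0.03314885] [0.61180478 0.3209802  0.06783855]
[0.5066542  0.30479526] [-0.9976728 -0.0681835] -0.10518960487611867 0.09902333646777459 [0.03671523 0.05082315 0.06417596]
```

View pics/side_c.png

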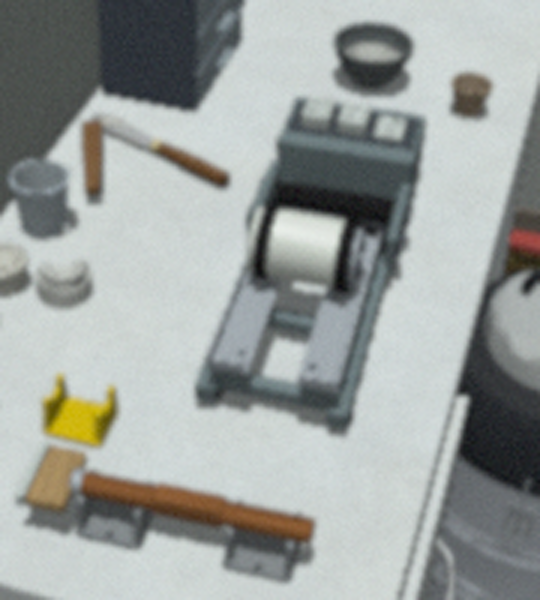

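View pics/top_c.png

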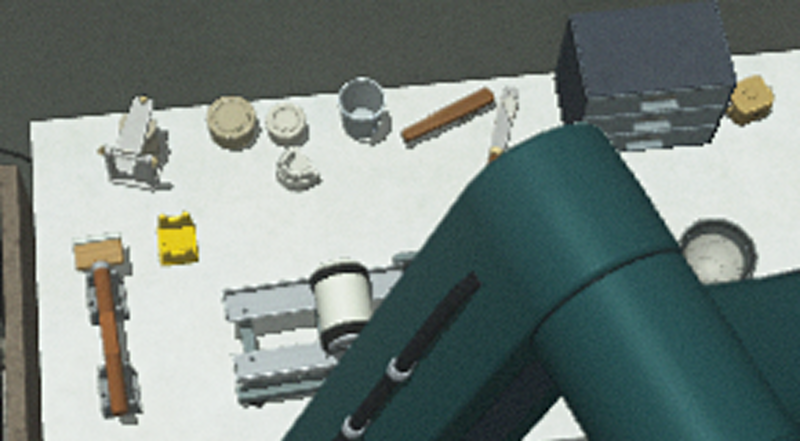

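```bash
cat > m.py <<'E'
from h import *
from scipy.optimize import least_squares
D={n:dict(np.load(f"{n}0.npz")) for n in("side","top")}
for n,c in D.items():
    w=cloud(c); hsv=cv2.cvtColor(c["pixels"],cv2.COLOR_RGB2HSV); h,s,v=[hsv[...,i] for i in range(3)]
    m=(h<18)&(s>90)&(w[...,2]>.02)&(w[...,2]<.09)&(w[...,1]>.15)&(w[...,0]>.3)
    k,l,st,ce=cv2.connectedComponentsWithStats(m.astype(np.uint8)); i=1+np.argmax(st[1:,4])
    p=w[l==i]; p=p[np.abs(p[:,0]-.51)>.035]
    f=lambda q: np.hypot(p[:,1]-q[0]-q[1]*(p[:,0]-.51), p[:,2]-q[2])-.011
    r=least_squares(f,[.308,.068,.042],loss='soft_l1',f_scale=.003); print(n,"handle axis y@x=.51, slope, z",r.x, np.abs(f(r.x)).mean())
    # silhouette axis: min-area rect of mask, cast to z=.042
    u0=cv2.minAreaRect(np.argwhere(l==i)[:,::-1].astype(np.float32)); print(u0)
    def cast(u,v,z):
        d=rotm(c)@[(u-c["cx"])/c["fx"],(v-c["cy"])/c["fy"],1]; o=np.array(c["position"]); return o+d*(z-o[2])/d[2]
    bx=cv2.boxPoints(u0); L=[np.linalg.norm(bx[j]-bx[(j+1)%4]) for j in range(4)]
    j=int(np.argmin(L[:2])); a=(bx[j]+bx[j+1])/2; b=(bx[(j+2)%4]+bx[(j+3)%4])/2
    A,B=cast(*a,.042),cast(*b,.042); print("silh ends",A,B,"mid",(A+B)/2, "len",np.linalg.norm(A-B),"slope",(A-B)[1]/(A-B)[0])
    # mill things
    ok=(w[...,0]>.35)&(w[...,0]<.9)&(w[...,1]>-.5)&(w[...,1]<.25)
    for nm,mm in {"rails":ok&(np.abs(w[...,2]-.061)<.006)&(s<60),"keys":ok&(w[...,2]>.085)&(w[...,2]<.113)&(v>150)&(s<60),"jar":ok&(w[...,2]>.085)&(w[...,2]<.15)&(v>150)}.items():
        k,l,st,ce=cv2.connectedComponentsWithStats(mm.astype(np.uint8),connectivity=4)
        for i in range(1,k):
            if st[i,4]>(60 if nm=="rails" else 15):
                p=w[l==i]; r=cv2.minAreaRect((p[:,:2]*1000).astype(np.float32)); print(n,nm,st[i],np.round(np.median(p,0),4),[np.round(x,1) for x in r])
E
python3 m.py
```

```text
side handle axis y@x=.51, slope, z [0.30357486 0.06579808 0.04170395] 0.0013482423442092264
((320.3609924316406, 318.6488037109375), (77.1067123413086, 8.66053581237793), 12.094757080078125)
silh ends [0.61113013 0.31233638 0.042     ] [0.41270733 0.29906693 0.042     ] mid [0.51191873 0.30570166 0.042     ] len 0.1988659969477249 slope 0.06687463401996271
side rails [256 162  32  40  98] [ 0.8797 -0.2227  0.0613] [array([ 880.4, -231.4]), array([  7.9, 276.4]), np.float64(0.1)]
side rails [349 200  44  11 131] [ 0.5072 -0.2005  0.0605] [array([ 507.8, -199.8]), array([147.8,  14.8]), np.float64(4.3)]
side rails [347 210  40  10 134] [ 0.508  -0.1501  0.0576] [array([ 507.5, -151.2]), array([130.3,  23. ]), np.float64(2.8)]
side rails [203 213  44  54 153] [0.8794 0.1306 0.0616] [array([879.1, 115.4]), array([  6.1, 262.7]), np.float64(0.1)]
side rails [355 224  30  53 455] [0.4522 0.0619 0.0601] [array([455.5,  11.9]), array([ 40.5, 252.5]), np.float64(0.5)]
side rails [324 239  25  36 427] [0.5369 0.0859 0.0606] [array([536.9,  83. ]), array([ 38.9, 145.9]), np.float64(2.9)]
side k
[... 1552 characters left out ...]
15 0.29875713 0.042     ] mid [0.51190512 0.30573966 0.042     ] len 0.20635501295226444 slope 0.06783040386128343
top rails [292 252  33  15 222] [0.5378 0.096  0.0611] [array([539.2,  96.3]), array([ 45.9, 115.3]), np.float64(3.0)]
top rails [294 274  33  15 215] [0.4536 0.0986 0.0609] [array([451.3,  93.1]), array([ 43.7, 114. ]), np.float64(3.9)]
top jar [443 187  13   3  21] [ 0.7273 -0.4355  0.1338] [array([ 726.7, -439.8]), array([ 9.9, 44.1]), np.float64(1.1)]
top jar [324 244  15   4  21] [0.5514 0.0136 0.1275] [array([550.8,  10.2]), array([ 7.5, 49. ]), np.float64(4.1)]
top jar [324 249  21  21 318] [0.5005 0.0073 0.1267] [array([500.,   6.]), array([71.7, 65.2]), np.float64(4.4)]
```

```bash
cat > m2.py <<'E'
from h import *
from scipy.optimize import least_squares
c=dict(np.load("side0.npz")); w=cloud(c); hsv=cv2.cvtColor(c["pixels"],cv2.COLOR_RGB2HSV); s,v=hsv[...,1],hsv[...,2]
ok=(w[...,0]>.40)&(w[...,0]<.60)&(w[...,1]>-.5)&(w[...,1]<.25)
# jar cylinder, radius free-ish
th=.06
for n in("side","top"):
    c=dict(np.load(f"{n}0.npz")); w=cloud(c); hsv=cv2.cvtColor(c["pixels"],cv2.COLOR_RGB2HSV); v=hsv[...,2]
    u0,v0,u1,v1=(345,212,370,242) if n=="side" else (324,248,345,272)
    m=np.zeros(v.shape,bool); m[v0:v1,u0:u1]=1
    m&=(v>140)&(w[...,2]>.08)&(w[...,2]<.15); p=w[m]
    f=lambda q: np.hypot(p[:,1]-q[0]-q[1]*(p[:,0]-.5),p[:,2]-q[2])-.0345
    r=least_squares(f,[.01,.06,.099],loss='soft_l1',f_scale=.002); print(n,"jar y@x=.5, slope, z",r.x,len(p),np.abs(f(r.x)).mean(), np.percentile(p[:,0],[1,99]))
    # rail: edges by row in y bins
    ok=(np.abs(w[...,2]-.061)<.005)&(w[...,0]>.4)&(w[...,0]<.6)&(w[...,1]>.03)&(w[...,1]<.17); p=w[ok]
    for a in np.arange(.05,.16,.02):
        q=p[np.abs(p[:,1]-a)<.01]; 
        lo=q[q[:,0]<.495,0]; hi=q[q[:,0]>.495,0]
        print(round(a,3),[round(np.percentile(x,k),4) for x in(lo,hi) if len(x) for k in(3,97)])
o=ctrl.get_obs(); M=R.from_rotvec(o["tcp_rot"]).as_matrix(); print(M.round(3))
E
python3 m2.py
```

```text
side jar y@x=.5, slope, z [0.00171974 0.05749242 0.09772978] 410 0.0017784886415816924 [0.46742334 0.53131228]
0.05 [np.float64(0.4375), np.float64(0.4731), np.float64(0.5211), np.float64(0.5568)]
0.07 [np.float64(0.4361), np.float64(0.4717), np.float64(0.5198), np.float64(0.5555)]
0.09 [np.float64(0.4355), np.float64(0.4704), np.float64(0.5193), np.float64(0.5544)]
0.11 [np.float64(0.4365), np.float64(0.4693), np.float64(0.5176), np.float64(0.5537)]
0.13 [np.float64(0.4322), np.float64(0.4681), np.float64(0.5164), np.float64(0.5522)]
0.15 [np.float64(0.4296), np.float64(0.4666), np.float64(0.5153), np.float64(0.5518)]
top jar y@x=.5, slope, z [0.00400402 0.04218264 0.09798897] 330 0.0033250927270205627 [0.46264563 0.53321333]
0.05 [np.float64(0.4345), np.float64(0.473), np.float64(0.5206), np.float64(0.5582)]
0.07 [np.float64(0.4343), np.float64(0.4719), np.float64(0.5222), np.float64(0.5587)]
0.09 [np.float64(0.4327), np.float64(0.4713), np.float64(0.5195), np.float64(0.5571)]
0.11 [np.float64(0.4323), np.float64(0.4697), np.float64(0.518), np.float64(0.5562)]
0.13 [np.float64(0.4281), np.float64(0.4693), np.float64(0.5163), np.float64(0.5564)]
0.15 [np.float64(0.4288), np.float64(0.4649), np.float64(0.5177), np.float64(0.5495)]
[[ 0.382 -0.     0.924]
 [-0.924  0.001  0.382]
 [-0.001 -1.     0.   ]]
```

Call:
play_rows([
  [[-0.03, 0, 0.04], [0, -0.148, 0], 1],
  [[-0.06, 0, 0.08], [0, -0.296, 0], 1],
  [[-0.09, 0, 0.12], [0, -0.444, 0], 1],
  [[-0.12, 0, 0.16], [0, -0.592, 0], 1],
  [[-0.15, 0, 0.2], [0, -0.74, 0], 1],
  [[-0.18, 0, 0.24], [0, -0.888, 0], 1],
  [[-0.21, 0, 0.28], [0, -1.036, 0], 1],
  [[-0.24, 0, 0.32], [0, -1.184, 0], 1],
])

```text
t: 0.9
tcp_pos: [0.472, -0.301, 0.4047]
tcp_rot: [-1.571, -0.009, 0.009]
force: [0.9, -1.0, 0.0]
width: 0.0913
```

```bash
cat > to.py <<'E'
# usage: to.py gx gy gz heading  -> grasp-point target & heading of tool x (world), in current tool axes
import sys; from h import *
o=ctrl.get_obs(); M=R.from_rotvec(o["tcp_rot"]).as_matrix()
g=o["tcp_pos"]+.172*M[:,1]; hd=np.arctan2(M[1,0],M[0,0])
print("t",round(o["t"],2),"grasp",g.round(4),"head",hd.round(4),"down",M[:,1].round(3),"j",o["joints"].round(2),"F",o["force"].round(2),"w",round(o["width"],4))
if len(sys.argv)>4:
    a=list(map(float,sys.argv[1:5])); Rt=np.array([[np.cos(a[3]),0,-np.sin(a[3])],[np.sin(a[3]),0,np.cos(a[3])],[0,-1,0]])
    print("shift",(M.T@(np.array(a[:3])-g)-(0 if 1 else 0)).round(4),"turn",R.from_matrix(M.T@Rt).as_rotvec().round(4))
E
python3 to.py .513 .305 .15 1.637
```

```text
t 0.9 grasp [ 0.472  -0.301   0.2327] head 0.0109 down [-0.  0. -1.] j [-0.61  0.16  2.02  0.    0.96 -0.62] F [ 0.88 -1.01  0.04] w 0.0913
shift [0.0477 0.0827 0.6055] turn [-0.     -1.6261  0.    ]
```

Call:
play_rows([
  [[0.005, 0, 0.049], [0, -0.148, 0], 1],
  [[0.01, 0, 0.098], [0, -0.296, 0], 1],
  [[0.015, 0, 0.147], [0, -0.444, 0], 1],
  [[0.02, 0, 0.196], [0, -0.592, 0], 1],
  [[0.025, 0, 0.245], [0, -0.74, 0], 1],
  [[0.03, 0, 0.294], [0, -0.888, 0], 1],
  [[0.035, 0, 0.343], [0, -1.036, 0], 1],
  [[0.04, 0, 0.392], [0, -1.184, 0], 1],
])

```text
t: 1.7
tcp_pos: [0.5091, 0.0913, 0.4048]
tcp_rot: [-1.364, -0.928, 0.928]
force: [0.7, 0.3, -0.5]
width: 0.0912
```

```bash
python3 to.py .513 .305 .15 1.637
```

```text
t 1.7 grasp [0.5091 0.0913 0.2328] head 1.1952 down [ 0. -0. -1.] j [ 0.13  0.09  2.1  -0.    0.95 -1.06] F [ 0.69  0.26 -0.51] w 0.0912
shift [0.2002 0.0827 0.0748] turn [ 1.000e-04 -4.418e-01 -0.000e+00]
```

Call:
play_rows([
  [[0.04, 0, 0.015], [0, -0.11, 0], 1],
  [[0.08, 0, 0.03], [0, -0.22, 0], 1],
  [[0.12, 0.02, 0.045], [0, -0.33, 0], 1],
  [[0.16, 0.04, 0.06], [0, -0.442, 0], 1],
  [[0.2, 0.06, 0.075], [0, -0.442, 0], 1],
  [[0.2, 0.083, 0.075], [0, -0.442, 0], 1],
  [[0.2, 0.083, 0.075], [0, -0.442, 0], 1],
])

```text
t: 2.4
tcp_pos: [0.5132, 0.3032, 0.3187]
tcp_rot: [-1.178, -1.25, 1.258]
force: [-0.1, -0.2, 1.0]
width: 0.0911
```

```bash
python3 to.py .513 .305 .042 1.637
python3 - <<'E'
from h import *
for n,(a,b,e,f) in {"side":(220,200,420,350),"top":(200,200,340,310)}.items():
    c=read_camera(n); np.savez(f"{n}1.npz",**c); cv2.imwrite(f"pics/{n}1.png",cv2.resize(c["pixels"][b:f,a:e,::-1],None,fx=4,fy=4))
E
```

```text
t 2.4 grasp [0.5124 0.3028 0.1467] head 1.6327 down [-0.004 -0.002 -1.   ] j [ 0.49  0.34  1.98 -0.    0.83 -1.14] F [-0.13 -0.23  0.98] w 0.0911
shift [ 0.0024  0.1047 -0.0012] turn [-0.0045 -0.0043 -0.0021]
```

View pics/side1.png

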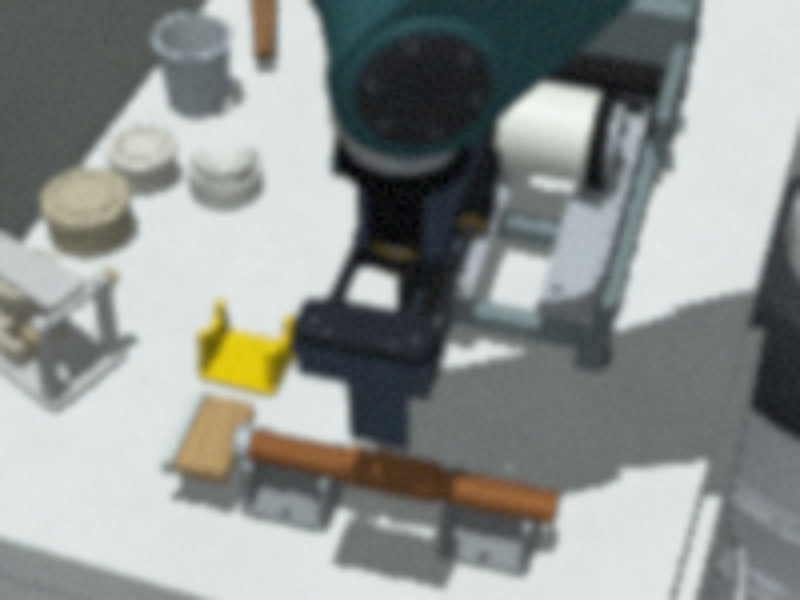

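View pics/top1.png

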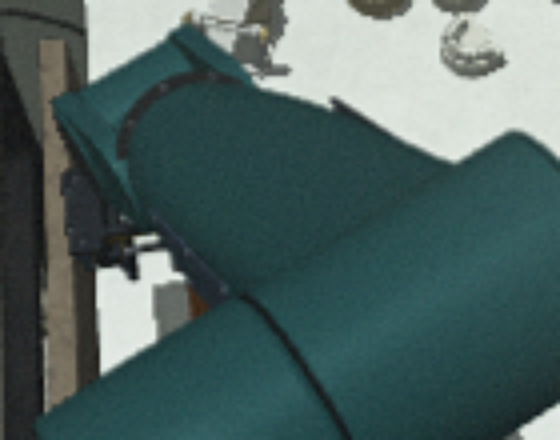

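Call:
play_rows([
  [[0.002, 0.04, -0.001], [0, 0, 0], 1],
  [[0.002, 0.075, -0.001], [0, 0, 0], 1],
  [[0.002, 0.095, -0.001], [0, 0, 0], 1],
  [[0.002, 0.103, -0.001], [0, 0, 0], 1],
  [[0.002, 0.103, -0.001], [0, 0, 0], 1],
  [[0.002, 0.103, -0.001], [0, 0, 0], 1],
])

```text
t: 3.1
tcp_pos: [0.5159, 0.3048, 0.2203]
tcp_rot: [-1.181, -1.255, 1.252]
force: [-0.7, 0.0, 0.9]
width: 0.0912
```

```bash
python3 to.py .513 .305 .042 1.637
python3 - <<'E'
from h import *
for n,(a,b,e,f) in {"side":(260,270,380,360)}.items():
    c=read_camera(n); np.savez(f"{n}2.npz",**c); cv2.imwrite(f"pics/{n}2.png",cv2.resize(c["pixels"][b:f,a:e,::-1],None,fx=6,fy=6))
E
```

```text
t 3.1 grasp [0.5162 0.3049 0.0483] head 1.6305 down [ 0.002  0.001 -1.   ] j [ 0.49  0.5   1.99  0.    0.65 -1.14] F [-0.7   0.    0.92] w 0.0912
shift [0.0002 0.0063 0.0032] turn [ 0.0017 -0.0065  0.0008]
```

View pics/side2.png

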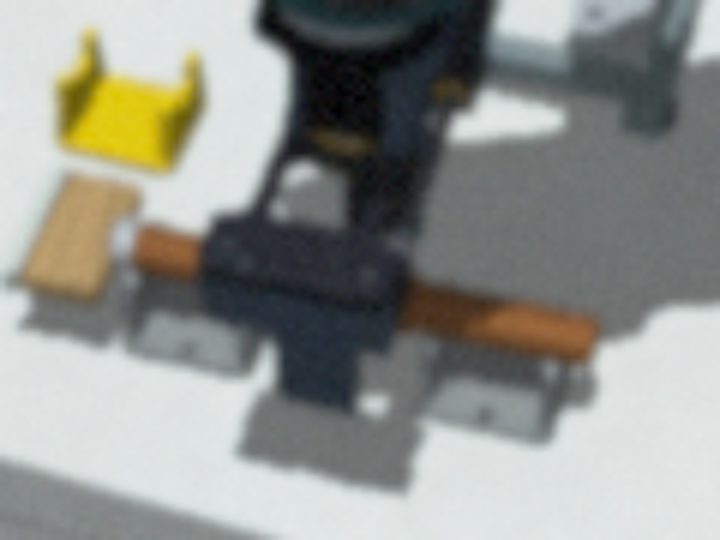

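Call:
play_rows([
  [[0, 0.006, 0.003], [0, -0.006, 0], 1],
  [[0, 0.006, 0.003], [0, -0.006, 0], 1],
  [[0, 0.006, 0.003], [0, -0.006, 0], 0],
  [[0, 0.006, 0.003], [0, -0.006, 0], 0],
  [[0, 0.006, 0.003], [0, -0.006, 0], 0],
  [[0, 0.006, 0.003], [0, -0.006, 0], 0],
  [[0, 0.006, 0.003], [0, -0.006, 0], 0],
  [[0, 0.006, 0.003], [0, -0.006, 0], 0],
], force=30)

```text
t: 3.95
tcp_pos: [0.5123, 0.3047, 0.2127]
tcp_rot: [-1.177, -1.258, 1.258]
force: [0.3, -0.1, -1.0]
width: 0.0462
```

```bash
python3 to.py .513 .305 .042 1.637
```

```text
t 3.95 grasp [0.5123 0.3047 0.0407] head 1.637 down [ 0.  0. -1.] j [ 0.5   0.51  1.99  0.    0.64 -1.14] F [ 0.28 -0.1  -0.97] w 0.0462
shift [ 0.0003 -0.0013 -0.0008] turn [ 0. -0.  0.]
```

Call:
play_rows([
  [[0, 0, 0], [0, 0, 0], 0],
  [[0, 0, 0], [0, 0, 0], 0],
  [[0, 0, 0], [0, 0, 0], 0],
  [[0, 0, 0], [0, 0, 0], 0],
  [[0, 0, 0], [0, 0, 0], 0],
  [[0, 0, 0], [0, 0, 0], 0],
])

```text
t: 4.55
tcp_pos: [0.5122, 0.3047, 0.2127]
tcp_rot: [-1.177, -1.258, 1.258]
force: [-0.8, -0.2, 0.2]
width: 0.0215
```

```bash
python3 to.py .490 .24 .2 0.06
```

```text
t 4.55 grasp [0.5122 0.3047 0.0407] head 1.6371 down [-0.  0. -1.] j [ 0.5   0.51  1.99  0.    0.64 -1.14] F [-0.85 -0.16  0.16] w 0.0215
shift [-0.0631 -0.1593  0.0265] turn [-0.      1.5771  0.    ]
```

Call:
play_rows([
  [[0, -0.02, 0], [0, 0, 0], 0],
  [[0, -0.06, 0], [0, 0, 0], 0],
  [[0, -0.1, 0], [0, 0, 0], 0],
  [[0, -0.14, 0], [0, 0.05, 0], 0],
  [[-0.01, -0.16, 0], [0, 0.18, 0], 0],
  [[-0.02, -0.16, 0.01], [0, 0.32, 0], 0],
  [[-0.04, -0.16, 0.02], [0, 0.46, 0], 0],
  [[-0.063, -0.16, 0.026], [0, 0.6, 0], 0],
])

```text
t: 5.35
tcp_pos: [0.4897, 0.2396, 0.3728]
tcp_rot: [-1.417, -0.804, 0.804]
force: [0.9, -0.2, -1.1]
width: 0.0216
```

```bash
python3 to.py .490 .24 .2 0.061
```

```text
t 5.35 grasp [0.4897 0.2396 0.2008] head 1.0321 down [-0. -0. -1.] j [ 0.41  0.18  2.06  0.    0.9  -0.62] F [ 0.87 -0.25 -1.09] w 0.0216
shift [ 0.0005  0.0008 -0.0001] turn [-1.000e-04  9.711e-01 -1.000e-04]
```

Call:
play_rows([
  [[0, 0, 0], [0, 0.14, 0], 0],
  [[0, 0, 0], [0, 0.28, 0], 0],
  [[0, 0, 0], [0, 0.42, 0], 0],
  [[0, 0, 0], [0, 0.56, 0], 0],
  [[0, 0, 0], [0, 0.7, 0], 0],
  [[0, 0, 0], [0, 0.84, 0], 0],
  [[0, 0, 0], [0, 0.971, 0], 0],
  [[0, 0, 0], [0, 0.971, 0], 0],
])

```text
t: 6.15
tcp_pos: [0.4904, 0.24, 0.3726]
tcp_rot: [-1.57, -0.05, 0.05]
force: [1.1, 0.1, -1.2]
width: 0.0217
```

```bash
python3 to.py .485 .25 .101 0.061;  python3 - <<'E'
from h import *
for n,(a,b,e,f) in {"side":(255,170,415,290),"top":(200,200,360,320)}.items():
    c=read_camera(n); np.savez(f"{n}3.npz",**c); cv2.imwrite(f"pics/{n}3.png",cv2.resize(c["pixels"][b:f,a:e,::-1],None,fx=5,fy=5))
E
```

```text
t 6.15 grasp [0.4903 0.24   0.2006] head 0.0638 down [-0. -0. -1.] j [0.41 0.18 2.06 0.   0.9  0.35] F [ 1.11  0.09 -1.16] w 0.0217
shift [-0.0046  0.0996  0.0103] turn [ 0.0001  0.0028 -0.0002]
```

View pics/side3.png

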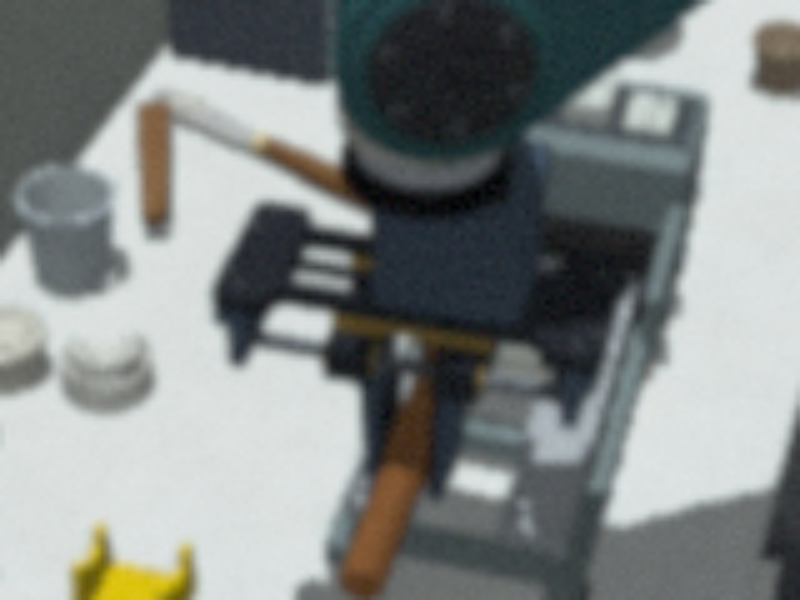

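View pics/top3.png

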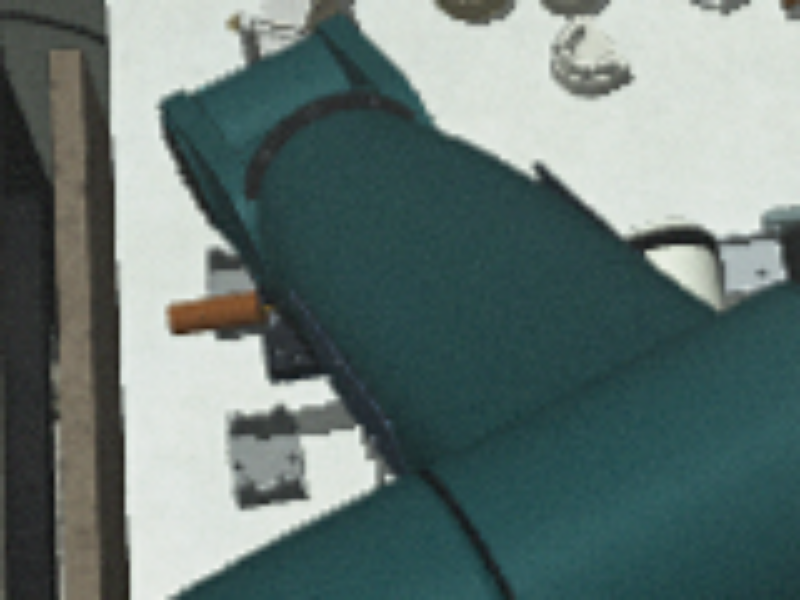

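Call:
play_rows([
  [[-0.005, 0.03, 0.01], [0, 0.003, 0], 0],
  [[-0.005, 0.07, 0.01], [0, 0.003, 0], 0],
  [[-0.005, 0.09, 0.01], [0, 0.003, 0], 0],
  [[-0.005, 0.1, 0.01], [0, 0.003, 0], 0],
  [[-0.005, 0.1, 0.01], [0, 0.003, 0], 0],
])

```text
t: 6.75
tcp_pos: [0.4846, 0.2496, 0.2719]
tcp_rot: [-1.571, -0.05, 0.052]
force: [0.2, 0.1, -0.5]
width: 0.0213
```

```bash
python3 to.py .489 .18 .101 0.061;  python3 - <<'E'
from h import *
for n,(a,b,e,f) in {"side":(275,190,415,295)}.items():
    c=read_camera(n); np.savez(f"{n}4.npz",**c); cv2.imwrite(f"pics/{n}4.png",cv2.resize(c["pixels"][b:f,a:e,::-1],None,fx=5.7,fy=5.7))
    w=cloud(c); hsv=cv2.cvtColor(c["pixels"],cv2.COLOR_RGB2HSV)
    m=(hsv[...,0]<18)&(hsv[...,1]>90)&(w[...,2]>.06)&(w[...,2]<.16)&(w[...,1]>.0)&(w[...,0]<.6)&(w[...,0]>.4)
    p=w[m]; print(len(p),p.min(0),p.max(0))
    for y in np.arange(.22,.37,.02):
        q=p[abs(p[:,1]-y)<.01]
        if len(q)>3: print(y.round(2),np.median(q,0).round(4),q[:,2].max().round(4))
E
```

```text
t 6.75 grasp [0.4843 0.2495 0.0999] head 0.0649 down [-0.002 -0.001 -1.   ] j [ 0.43  0.34  2.09 -0.    0.71  0.37] F [ 0.19  0.07 -0.5 ] w 0.0213
shift [ 0.0001 -0.0011 -0.0696] turn [ 0.0007  0.0039 -0.0017]
323 [0.46672191 0.20388358 0.0818712 ] [0.5905051  0.5724207  0.15728681]
0.22 [0.4909 0.2281 0.1101] 0.111
0.24 [0.4864 0.2421 0.1114] 0.1573
0.26 [0.4841 0.2611 0.1119] 0.1159
0.28 [0.4798 0.2785 0.1103] 0.1153
0.3 [0.4786 0.3    0.1097] 0.1141
0.32 [0.477  0.3204 0.1105] 0.1147
0.34 [0.4757 0.3416 0.1101] 0.1151
0.36 [0.477  0.3513 0.1046] 0.111
```

View pics/side4.png

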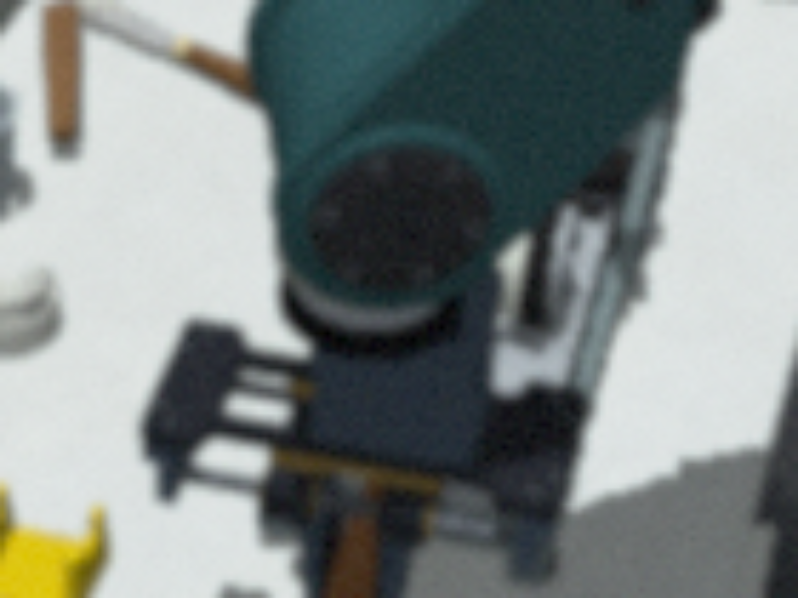

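Call:
play_rows([
  [[0, -0.001, -0.012], [0, 0.003, 0], 0],
  [[0, -0.001, -0.024], [0, 0.003, 0], 0],
  [[0, -0.001, -0.034], [0, 0.003, 0], 0],
  [[0, -0.001, -0.042], [0, 0.003, 0], 0],
  [[0, -0.001, -0.048], [0, 0.003, 0], 0],
  [[0, -0.001, -0.053], [0, 0.003, 0], 0],
  [[0, -0.001, -0.058], [0, 0.003, 0], 0],
  [[0, -0.001, -0.063], [0, 0.003, 0], 0],
])

```text
t: 7.6
tcp_pos: [0.4889, 0.1866, 0.2738]
tcp_rot: [-1.57, -0.047, 0.047]
force: [-0.5, 0.5, -1.7]
width: 0.0216
```

Call:
play_rows([
  [[0, 0, -0.005], [0, 0, 0], 0],
  [[0, 0, -0.01], [0, 0, 0], 0],
  [[0, 0, -0.015], [0, 0, 0], 0],
  [[0, 0, -0.02], [0, 0, 0], 0],
  [[0, 0, -0.025], [0, 0, 0], 0],
  [[0, 0, -0.03], [0, 0, 0], 0],
  [[0, 0, -0.035], [0, 0, 0], 0],
  [[0, 0, -0.04], [0, 0, 0], 0],
])

```text
t: 8.4
tcp_pos: [0.4912, 0.1465, 0.2737]
tcp_rot: [-1.57, -0.047, 0.047]
force: [0.9, 0.4, -0.9]
width: 0.0213
```

```bash
cat > look.py <<'E'
import sys; from h import *
k=sys.argv[1]; 
for n,(a,b,e,f) in {"side":(275,160,415,265),"top":(240,200,460,330)}.items():
    c=read_camera(n); np.savez(f"{n}{k}.npz",**c); s=min(800/(e-a),600/(f-b)); cv2.imwrite(f"pics/{n}{k}.png",cv2.resize(c["pixels"][b:f,a:e,::-1],None,fx=s,fy=s))
E
python3 to.py .489 .18 .101 0.061; python3 look.py 5
```

```text
t 8.4 grasp [0.4912 0.1465 0.1017] head 0.06 down [ 0. -0. -1.] j [ 0.24  0.3   2.16 -0.    0.69  0.18] F [ 0.88  0.4  -0.9 ] w 0.0213
shift [-0.0002  0.0007  0.0336] turn [ 0.    -0.001  0.   ]
```

View pics/side5.png

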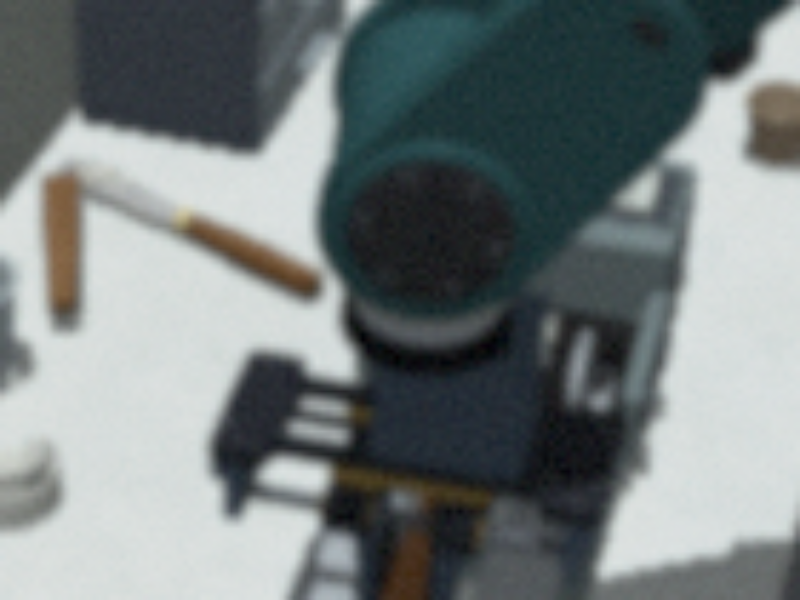

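View pics/top5.png

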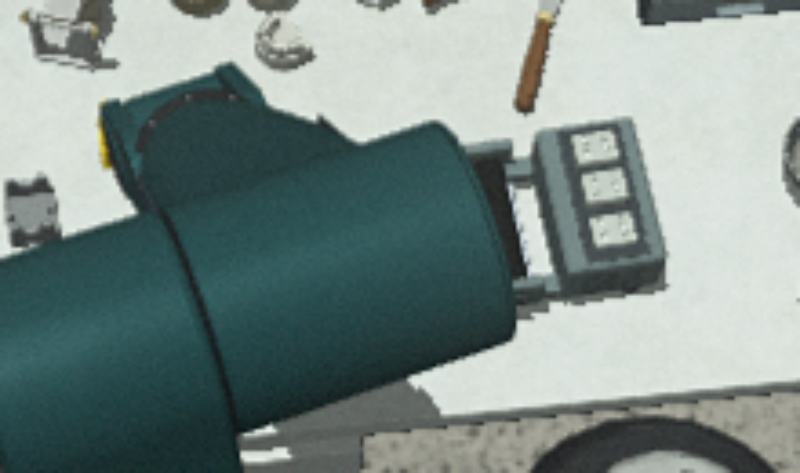

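Call:
play_rows([
  [[0, 0, -0.005], [0, 0, 0], 0],
  [[0, 0, -0.01], [0, 0, 0], 0],
  [[0, 0, -0.015], [0, 0, 0], 0],
  [[0, 0, -0.02], [0, 0, 0], 0],
  [[0, 0, -0.025], [0, 0, 0], 0],
  [[0, 0, -0.03], [0, 0, 0], 0],
  [[0, 0, -0.035], [0, 0, 0], 0],
  [[0, 0, -0.04], [0, 0, 0], 0],
])

```text
t: 9.3
tcp_pos: [0.4936, 0.1065, 0.2737]
tcp_rot: [-1.57, -0.047, 0.047]
force: [-0.1, -0.2, -2.1]
width: 0.0217
```

```bash
python3 to.py .489 .18 .101 0.061; python3 look.py 6
python3 - <<'E'
from h import *
for n in("top5","top6"):
    c=dict(np.load(n+".npz")); w=cloud(c); hsv=cv2.cvtColor(c["pixels"],cv2.COLOR_RGB2HSV)
    m=(w[...,2]>.088)&(w[...,2]<.116)&(hsv[...,2]>140)&(w[...,1]<-.2)&(w[...,1]>-.32)&(w[...,0]>.43)&(w[...,0]<.6)
    k,l,st,ce=cv2.connectedComponentsWithStats(m.astype(np.uint8),connectivity=4)
    for i in range(1,k):
        if st[i,4]>15:
            z=np.median(w[l==i][:,2]); u,v=ce[i]; zz=.103 if z>.097 else .092
            d=rotm(c)@[(u-c["cx"])/c["fx"],(v-c["cy"])/c["fy"],1]; o=np.array(c["position"]); print(n,st[i],w[l==i].mean(0).round(4),"ray",(o+d*(zz-o[2])/d[2]).round(4))
E
```

```text
t 9.3 grasp [0.4936 0.1065 0.1017] head 0.0599 down [-0.  0. -1.] j [0.17 0.29 2.17 0.   0.68 0.11] F [-0.06 -0.24 -2.05] w 0.0217
shift [-0.0002  0.0007  0.0736] turn [-0.     -0.0011 -0.    ]
top5 [397 236  13   9  89] [ 0.5549 -0.2469  0.1016] ray [ 0.5543 -0.2467  0.103 ]
top5 [400 246  13  10  92] [ 0.5136 -0.2496  0.101 ] ray [ 0.5127 -0.2492  0.103 ]
top5 [402 259  12   8  59] [ 0.4709 -0.2497  0.094 ] ray [ 0.4717 -0.25    0.092 ]
top6 [397 236  13   9  88] [ 0.5546 -0.247   0.1027] ray [ 0.5545 -0.2469  0.103 ]
top6 [400 246  13  10  92] [ 0.5129 -0.2491  0.1026] ray [ 0.5127 -0.249   0.103 ]
top6 [402 258  11   7  31] [ 0.478  -0.2471  0.0941] ray [ 0.4789 -0.2476  0.092 ]
top6 [411 259   4   8  20] [ 0.4662 -0.2659  0.0934] ray [ 0.4668 -0.2662  0.092 ]
```

View pics/side6.png

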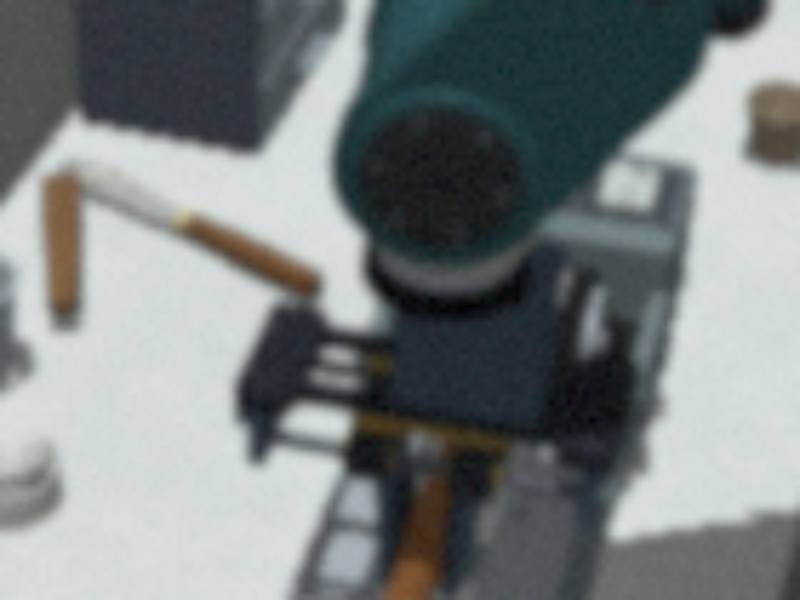

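View pics/top6.png

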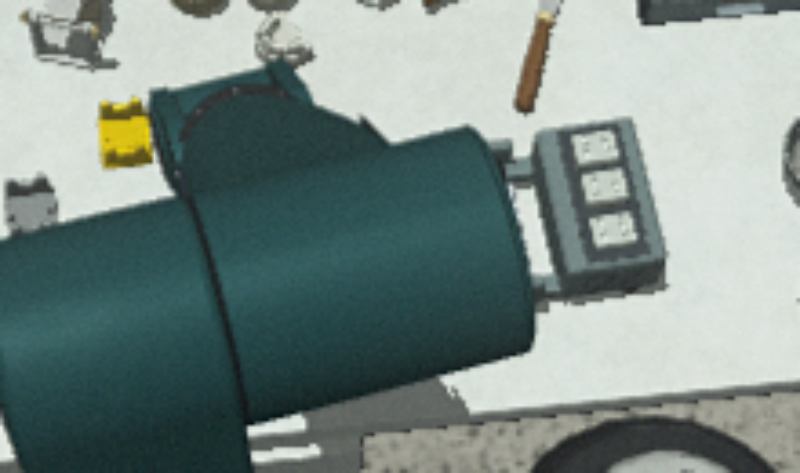

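Call:
play_rows([
  [[0, 0, -0.004], [0, 0, 0], 0],
  [[0, 0, -0.008], [0, 0, 0], 0],
  [[0, 0, -0.012], [0, 0, 0], 0],
  [[0, 0, -0.016], [0, 0, 0], 0],
  [[0, 0, -0.02], [0, 0, 0], 0],
  [[0, 0, -0.024], [0, 0, 0], 0],
  [[0, 0, -0.028], [0, 0, 0], 0],
])

```text
t: 10.1
tcp_pos: [0.4953, 0.0787, 0.2738]
tcp_rot: [-1.57, -0.047, 0.047]
force: [-0.2, -0.9, -1.5]
width: 0.0208
```

```bash
python3 to.py .489 .18 .101 0.061; python3 look.py 7
```

```text
t 10.1 grasp [0.4953 0.0787 0.1018] head 0.06 down [ 0.  0. -1.] j [0.11 0.28 2.18 0.   0.68 0.05] F [-0.2  -0.91 -1.49] w 0.0208
shift [-0.0002  0.0008  0.1015] turn [-0.     -0.001   0.0001]
```

View pics/side7.png

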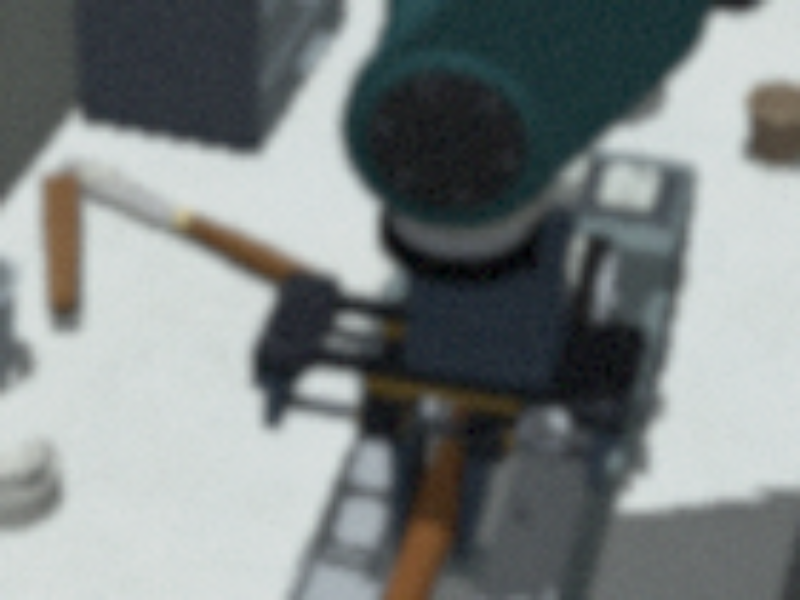

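View pics/top7.png

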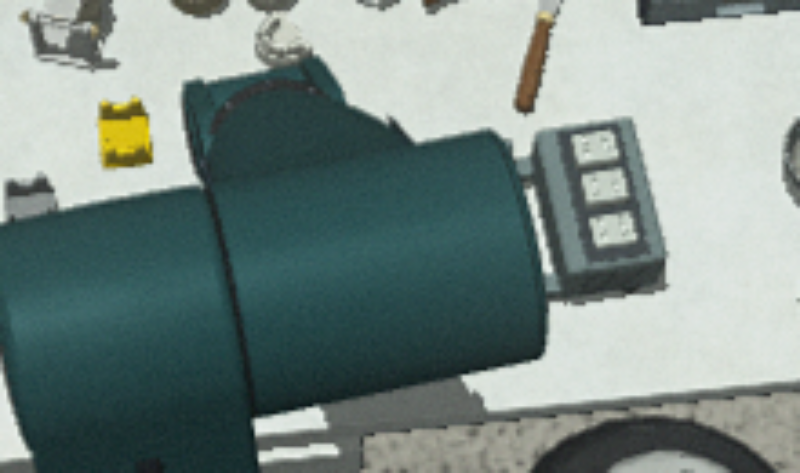

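```bash
cat > jar.py <<'E'
import sys; from h import *
from scipy.optimize import least_squares
for k in sys.argv[1:]:
    c=dict(np.load(f"side{k}.npz")); w=cloud(c)
    m=(w[...,0]>.43)&(w[...,0]<.60)&(w[...,1]>-.2)&(w[...,1]<.06)&(w[...,2]>.1)&(w[...,2]<.142); p=w[m]
    print(k,len(p),[np.percentile(p[:,i],[2,50,98]).round(3) for i in range(3)] if len(p) else "")
    for x in np.arange(.43,.6,.01):
        q=p[abs(p[:,0]-x)<.005]
        if len(q)>4: print("  x",x.round(2),len(q),"y at top",q[np.argsort(-q[:,2])[:3]].mean(0).round(3),"ymax",q[:,1].max().round(3))
E
python3 jar.py 4 5 6 7
```

```text
4 159 [array([0.446, 0.455, 0.473]), array([-0.026,  0.026,  0.039]), array([0.101, 0.117, 0.134])]
  x 0.45 75 y at top [0.454 0.009 0.134] ymax 0.039
  x 0.46 55 y at top [0.456 0.006 0.136] ymax 0.039
  x 0.47 26 y at top [0.467 0.027 0.124] ymax 0.036
5 133 [array([0.448, 0.458, 0.47 ]), array([-0.059, -0.028, -0.008]), array([0.103, 0.124, 0.137])]
  x 0.45 43 y at top [ 0.453 -0.038  0.128] ymax -0.014
  x 0.46 67 y at top [ 0.46  -0.04   0.137] ymax -0.006
  x 0.47 23 y at top [ 0.468 -0.044  0.138] ymax -0.012
6 127 [array([0.451, 0.461, 0.504]), array([-0.096, -0.067,  0.051]), array([0.105, 0.124, 0.137])]
  x 0.45 26 y at top [ 0.454 -0.079  0.126] ymax -0.054
  x 0.46 58 y at top [ 0.461 -0.071  0.136] ymax -0.047
  x 0.47 33 y at top [ 0.468 -0.082  0.138] ymax -0.048
  x 0.5 6 y at top [0.501 0.05  0.113] ymax 0.054
7 141 [array([0.456, 0.468, 0.505]), array([-0.15 , -0.107,  0.056]), array([0.101, 0.115, 0.13 ])]
  x 0.46 56 y at top [ 0.463 -0.128  0.13 ] ymax -0.095
  x 0.47 49 y at top [ 0.471 -0.126  0.13 ] ymax -0.091
  x 0.48 6 y at top [ 0.477 -0.135  0.123] ymax -0.12
  x 0.5 21 y at top [0.5   0.048 0.114] ymax 0.058
  x 0.51 5 y at top [0.505 0.027 0.111] ymax 0.05
```

Depth shows the jar's top at z 0.130, y ≈ −0.127: it has dropped 8 mm and sits in the nest. Retracting the paddle.

Call:
play_rows([
  [[0, 0, 0.01], [0, 0, 0], 0],
  [[0, 0, 0.03], [0, 0, 0], 0],
  [[0, 0, 0.06], [0, 0, 0], 0],
  [[0, 0, 0.1], [0, 0, 0], 0],
  [[0, -0.02, 0.135], [0, 0, 0], 0],
  [[0, -0.05, 0.16], [0, 0, 0], 0],
  [[0, -0.08, 0.17], [0, 0, 0], 0],
  [[0, -0.1, 0.17], [0, 0, 0], 0],
])

```text
t: 11.0
tcp_pos: [0.4848, 0.251, 0.3758]
tcp_rot: [-1.569, -0.05, 0.047]
force: [0.7, 0.4, -3.0]
width: 0.0215
```

```bash
python3 to.py .5122 .3047 .17 1.637; python3 look.py 8;python3 jar.py 8
```

```text
t 11.0 grasp [0.4851 0.2512 0.2038] head 0.0621 down [ 0.002  0.001 -1.   ] j [0.44 0.18 2.06 0.   0.9  0.37] F [ 0.66  0.38 -3.02] w 0.0215
shift [0.0303 0.0339 0.0517] turn [ 6.0000e-04 -1.5749e+00  2.0000e-03]
8 248 [array([0.456, 0.478, 0.511]), array([-0.15 , -0.111, -0.095]), array([0.101, 0.118, 0.128])]
  x 0.46 60 y at top [ 0.463 -0.123  0.129] ymax -0.086
  x 0.47 49 y at top [ 0.468 -0.125  0.128] ymax -0.092
  x 0.48 42 y at top [ 0.477 -0.127  0.126] ymax -0.095
  x 0.49 47 y at top [ 0.488 -0.12   0.126] ymax -0.093
  x 0.5 41 y at top [ 0.503 -0.125  0.126] ymax -0.096
```

View pics/side8.png

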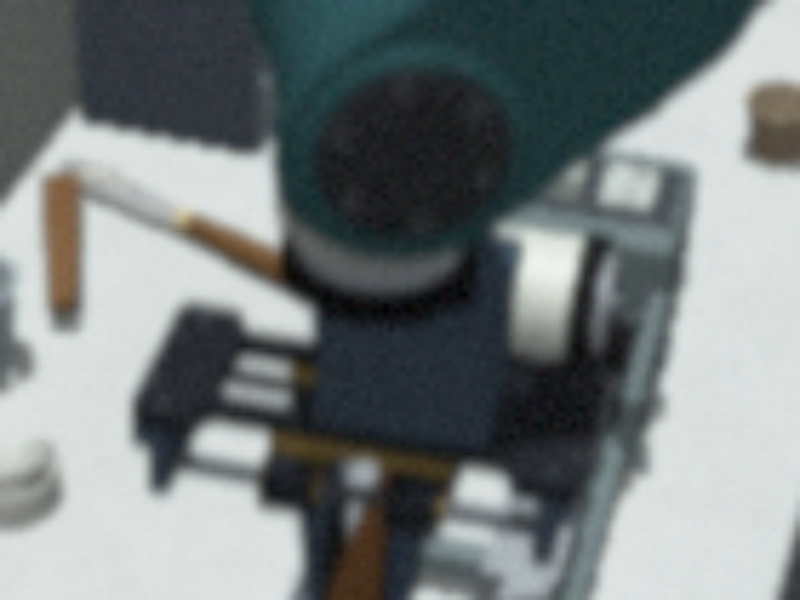

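View pics/top8.png

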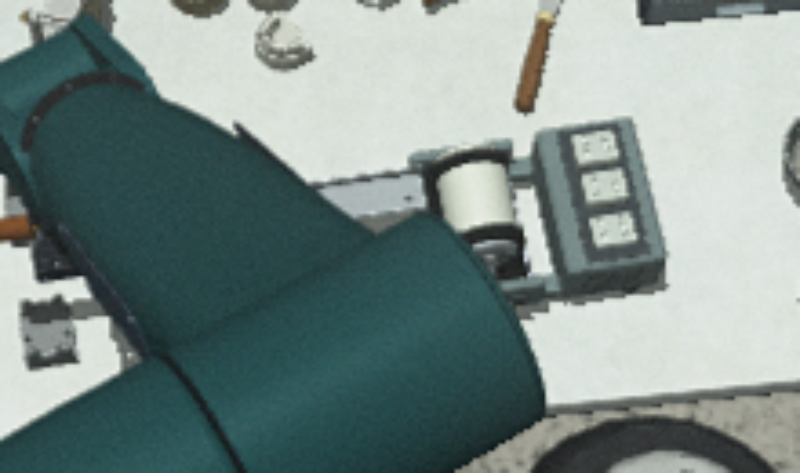

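Side and top both show the jar cradled between the rollers (top crop ~(475,200)). Now turn back over the cradles.

Call:
play_rows([
  [[0.004, 0, 0.006], [0, -0.14, 0], 0],
  [[0.008, 0, 0.013], [0, -0.28, 0], 0],
  [[0.012, 0, 0.02], [0, -0.42, 0], 0],
  [[0.016, 0, 0.027], [0, -0.56, 0], 0],
  [[0.02, 0, 0.034], [0, -0.7, 0], 0],
  [[0.024, 0, 0.04], [0, -0.84, 0], 0],
  [[0.028, 0, 0.047], [0, -0.98, 0], 0],
  [[0.03, 0, 0.052], [0, -1.12, 0], 0],
])

```text
t: 11.9
tcp_pos: [0.5117, 0.3029, 0.3723]
tcp_rot: [-1.367, -0.92, 0.922]
force: [-0.3, -0.5, -0.8]
width: 0.0214
```

Call:
play_rows([
  [[0, 0, 0], [0, -0.14, 0], 0],
  [[0, 0, 0], [0, -0.28, 0], 0],
  [[0, 0, 0], [0, -0.42, 0], 0],
  [[0, 0, 0], [0, -0.455, 0], 0],
  [[0, 0, 0], [0, -0.455, 0], 0],
  [[0, 0, 0], [0, -0.455, 0], 0],
])

```text
t: 12.5
tcp_pos: [0.5116, 0.3025, 0.3729]
tcp_rot: [-1.179, -1.254, 1.256]
force: [0.1, 0.0, -1.2]
width: 0.0212
```

```bash
python3 to.py .5122 .3047 .041 1.637
```

```text
t 12.5 grasp [0.5114 0.3024 0.2009] head 1.6335 down [-0.001 -0.001 -1.   ] j [ 0.49  0.26  1.97 -0.    0.92 -1.14] F [ 0.15  0.03 -1.17] w 0.0212
shift [ 0.0023  0.1599 -0.0011] turn [-0.001  -0.0035 -0.0005]
```

Call:
play_rows([
  [[0.002, 0.045, -0.001], [0, -0.004, 0], 0],
  [[0.002, 0.09, -0.001], [0, -0.004, 0], 0],
  [[0.002, 0.12, -0.001], [0, -0.004, 0], 0],
  [[0.002, 0.13, -0.001], [0, -0.004, 0], 0],
  [[0.002, 0.13, -0.001], [0, -0.004, 0], 0],
])

```text
t: 13.0
tcp_pos: [0.5125, 0.3044, 0.2427]
tcp_rot: [-1.176, -1.257, 1.26]
force: [0.2, -0.1, -0.5]
width: 0.0213
```

```bash
python3 to.py .5122 .3047 .041 1.637
python3 - <<'E'
from h import *
for n,(a,b,e,f) in {"side":(260,270,380,360)}.items():
    c=read_camera(n); np.savez(f"{n}9.npz",**c); cv2.imwrite(f"pics/{n}9.png",cv2.resize(c["pixels"][b:f,a:e,::-1],None,fx=6,fy=6))
E
```

```text
t 13.0 grasp [0.5121 0.3042 0.0707] head 1.6382 down [-0.002 -0.001 -1.   ] j [ 0.5   0.46  1.99  0.    0.69 -1.14] F [ 0.19 -0.09 -0.49] w 0.0213
shift [ 0.0005  0.0297 -0.0002] turn [-0.0022  0.0012 -0.001 ]
```

View pics/side9.png

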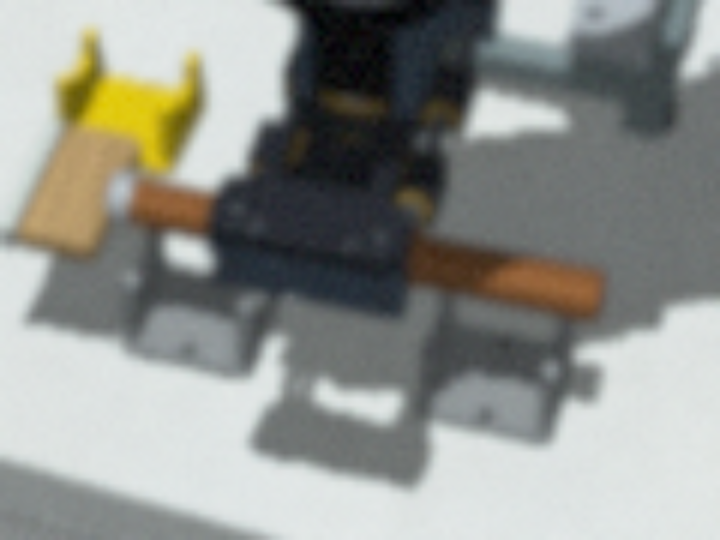

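The paddle is level and above both notches (handle from (135,195) to (600,290)). Lowering and releasing.

Call:
play_rows([
  [[0.0005, 0.012, 0], [0, 0, 0], 0],
  [[0.0005, 0.022, 0], [0, 0, 0], 0],
  [[0.0005, 0.028, 0], [0, 0, 0], 0],
  [[0.0005, 0.029, 0], [0, 0, 0], 0],
  [[0.0005, 0.029, 0], [0, 0, 0], 0],
])

```text
t: 13.55
tcp_pos: [0.5127, 0.305, 0.2146]
tcp_rot: [-1.176, -1.259, 1.259]
force: [-0.2, -0.5, -1.4]
width: 0.0214
```

Call:
play_rows([
  [[0, 0, 0], [0, 0, 0], 0.25],
  [[0, 0, 0], [0, 0, 0], 0.35],
  [[0, 0, 0], [0, 0, 0], 0.5],
  [[0, 0, 0], [0, 0, 0], 0.6],
  [[0, 0, 0], [0, 0, 0], 0.7],
  [[0, 0, 0], [0, 0, 0], 0.8],
  [[0, 0, 0], [0, 0, 0], 0.9],
  [[0, 0, 0], [0, 0, 0], 1],
])

```text
t: 14.35
tcp_pos: [0.5127, 0.305, 0.2147]
tcp_rot: [-1.176, -1.259, 1.259]
force: [-0.4, 0.3, 0.7]
width: 0.0758
```

```bash
python3 to.py .5122 .3047 .18 1.637
```

```text
t 14.35 grasp [0.5127 0.305  0.0427] head 1.639 down [-0. -0. -1.] j [ 0.5   0.5   1.99 -0.    0.64 -1.14] F [-0.37  0.26  0.72] w 0.0758
shift [-0.0002 -0.1373  0.0005] turn [-0.     0.002 -0.   ]
```

Call:
play_rows([
  [[0, -0.03, 0], [0, 0, 0], 1],
  [[0, -0.07, 0], [0, 0, 0], 1],
  [[0, -0.12, 0], [0, 0, 0], 1],
  [[0, -0.16, 0], [0, 0, 0], 1],
  [[0, -0.2, 0], [0, 0, 0], 1],
  [[0, -0.2, 0], [0, 0, 0], 1],
])

```text
t: 14.95
tcp_pos: [0.5137, 0.3056, 0.4204]
tcp_rot: [-1.179, -1.266, 1.253]
force: [0.5, 0.2, 0.3]
width: 0.0914
```

```bash
python3 to.py .513 -.249 .24 .061
python3 - <<'E'
from h import *
for n,(a,b,e,f) in {"side":(220,200,420,350)}.items():
    c=read_camera(n); np.savez(f"{n}10.npz",**c); cv2.imwrite(f"pics/{n}10.png",cv2.resize(c["pixels"][b:f,a:e,::-1],None,fx=4,fy=4))
E
```

```text
t 14.95 grasp [0.5149 0.3062 0.2484] head 1.6391 down [ 0.007  0.004 -1.   ] j [ 0.5   0.2   1.94 -0.    1.   -1.14] F [0.51 0.17 0.25] w 0.0914
shift [-0.5538  0.0063  0.0399] turn [0.0031 1.5781 0.0084]
```

View pics/side10.png

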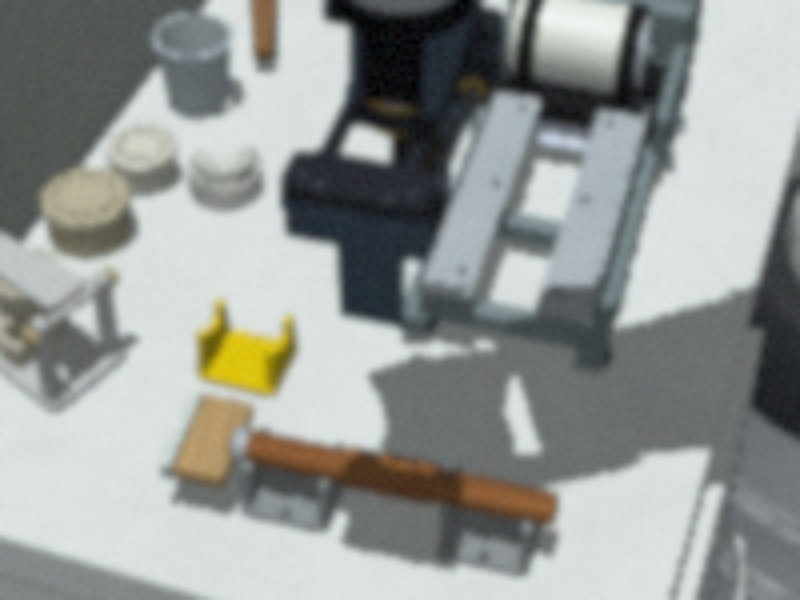

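The paddle is back in both notches at the same pixels as at the start (248–557, 430–520), and the jar is between the rollers. On to the keys.

Call:
play_rows([
  [[-0.04, 0, 0.003], [0, 0.13, 0], 0],
  [[-0.085, 0, 0.006], [0, 0.26, 0], 0],
  [[-0.13, 0, 0.01], [0, 0.39, 0], 0],
  [[-0.175, 0, 0.013], [0, 0.52, 0], 0],
  [[-0.22, 0, 0.016], [0, 0.65, 0], 0],
  [[-0.265, 0, 0.019], [0, 0.78, 0], 0],
  [[-0.31, 0, 0.022], [0, 0.91, 0], 0],
  [[-0.355, 0, 0.026], [0, 1.04, 0], 0],
])

```text
t: 15.8
tcp_pos: [0.5104, -0.0527, 0.4136]
tcp_rot: [-1.52, -0.464, 0.466]
force: [0.9, 0.3, -0.1]
width: 0.0299
```

```bash
python3 to.py .513 -.249 .24 .061
```

```text
t 15.8 grasp [ 0.5101 -0.0527  0.2416] head 0.5937 down [-0.001  0.    -1.   ] j [-0.15  0.07  2.1  -0.    0.97 -0.74] F [ 0.86  0.29 -0.09] w 0.0299
shift [-0.1074  0.0015 -0.1643] turn [-0.0007  0.5327 -0.0014]
```

Call:
play_rows([
  [[-0.023, 0, -0.036], [0, 0.13, 0], 0],
  [[-0.046, 0, -0.072], [0, 0.26, 0], 0],
  [[-0.07, 0, -0.107], [0, 0.39, 0], 0],
  [[-0.09, 0, -0.138], [0, 0.5, 0], 0],
  [[-0.107, 0.03, -0.164], [0, 0.533, 0], 0],
  [[-0.107, 0.07, -0.164], [0, 0.533, 0], 0],
  [[-0.107, 0.09, -0.164], [0, 0.533, 0], 0],
  [[-0.107, 0.09, -0.164], [0, 0.533, 0], 0],
])

```text
t: 16.6
tcp_pos: [0.5137, -0.2463, 0.3207]
tcp_rot: [-1.567, -0.047, 0.056]
force: [-0.6, 0.2, 0.3]
width: 0.0005
```

```bash
python3 to.py .513 -.249 .122 .061; python3 look.py 11
python3 - <<'E'
from h import *
c=dict(np.load("side11.npz"));cv2.imwrite("pics/s11b.png",cv2.resize(c["pixels"][140:240,310:430,::-1],None,fx=6,fy=6))
E
```

```text
t 16.6 grasp [ 0.5127 -0.2458  0.1487] head 0.0655 down [-0.006  0.003 -1.   ] j [-0.49  0.3   2.04 -0.    0.82 -0.55] F [-0.57  0.15  0.26] w 0.0005
shift [ 0.0003  0.0267 -0.0033] turn [-0.0036  0.0045 -0.0058]
```

View pics/s11b.png

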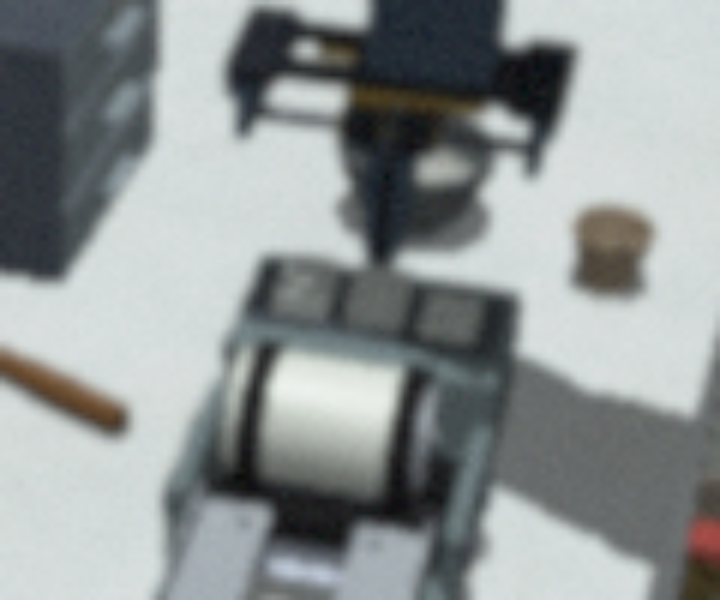

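View pics/top11.png

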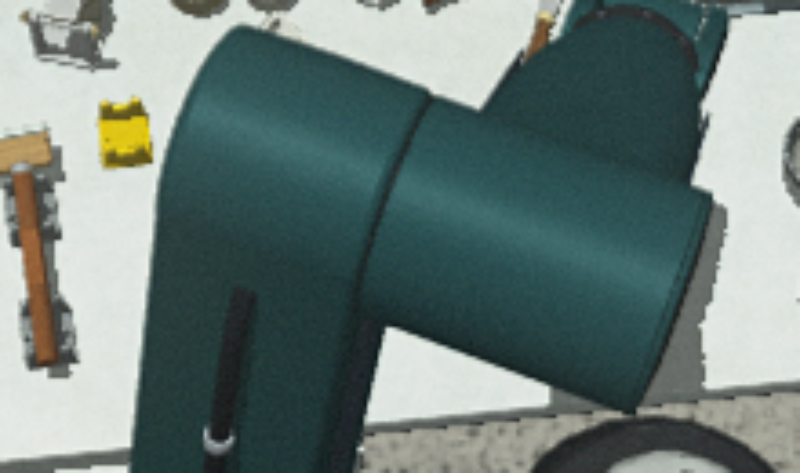

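Call:
play_rows([
  [[0, 0.015, -0.003], [0, 0.004, 0], 0],
  [[0, 0.022, -0.003], [0, 0.004, 0], 0],
  [[0, 0.026, -0.003], [0, 0.004, 0], 0],
  [[0, 0.029, -0.003], [0, 0.004, 0], 0],
  [[0, 0.032, -0.003], [0, 0.004, 0], 0],
  [[0, 0.035, -0.003], [0, 0.004, 0], 0],
  [[0, 0.037, -0.003], [0, 0.004, 0], 0],
  [[0, 0.037, -0.003], [0, 0.004, 0], 0],
])

```text
t: 17.5
tcp_pos: [0.5153, -0.2497, 0.2876]
tcp_rot: [-1.57, -0.049, 0.049]
force: [0.6, 0.3, 1.5]
width: 0.0006
```

```bash
python3 to.py .513 -.249 .1095 .061
```

```text
t 17.5 grasp [ 0.5153 -0.2497  0.1156] head 0.062 down [ 0. -0. -1.] j [-0.49  0.35  2.04  0.    0.75 -0.55] F [0.55 0.32 1.5 ] w 0.0006
shift [-0.0023  0.0061  0.0009] turn [0.     0.001  0.0001]
```

Call:
play_rows([
  [[-0.002, 0.002, 0], [0, 0, 0], 0],
  [[-0.002, 0.004, 0], [0, 0, 0], 0],
  [[-0.002, 0.005, 0], [0, 0, 0], 0],
  [[-0.002, 0.006, 0], [0, 0, 0], 0],
  [[-0.002, 0.0065, 0], [0, 0, 0], 0],
])

```text
t: 18.0
tcp_pos: [0.5133, -0.2499, 0.2813]
tcp_rot: [-1.57, -0.049, 0.049]
force: [-3.1, -0.2, 10.2]
width: 0.0002
```

```bash
python3 to.py .513 -.249 .1095 .061
```

```text
t 18.0 grasp [ 0.5133 -0.2499  0.1093] head 0.0621 down [-0. -0. -1.] j [-0.49  0.36  2.04 -0.    0.74 -0.56] F [-3.06 -0.21 10.23] w 0.0002
shift [-0.0002 -0.0002  0.0009] turn [-0.      0.0011 -0.0002]
```

Call:
play_rows([
  [[0, 0.0005, 0], [0, 0, 0], 0],
  [[0, 0.0005, 0], [0, 0, 0], 0],
])

```text
t: 18.2
tcp_pos: [0.5133, -0.2499, 0.2813]
tcp_rot: [-1.57, -0.048, 0.049]
force: [-4.2, 1.0, 12.2]
width: 0.0003
```

Call:
play_rows([
  [[0, -0.003, 0], [0, 0, 0], 0],
  [[0, -0.01, 0], [0, 0, 0], 0],
  [[0, -0.03, 0], [0, 0, 0], 0],
  [[0, -0.07, 0], [0, 0, 0], 0],
  [[0, -0.11, 0], [0, 0, 0], 0],
  [[0, -0.15, 0], [0, 0, 0], 0],
])

```text
t: 18.8
tcp_pos: [0.513, -0.2496, 0.4326]
tcp_rot: [-1.57, -0.049, 0.049]
force: [-0.2, 0.8, -1.0]
width: 0.0003
```

Call:
play_rows([
  [[0.02, 0, -0.04], [0, 0, 0], 0],
  [[0.02, 0, -0.08], [0, 0, 0], 0],
  [[0.02, 0, -0.12], [0, 0, 0], 0],
  [[0.02, 0, -0.16], [0, 0, 0], 0],
  [[0.02, 0, -0.2], [0, 0, 0], 0],
  [[0.02, 0, -0.2], [0, 0, 0], 0],
])

```text
t: 19.4
tcp_pos: [0.5453, -0.4518, 0.4308]
tcp_rot: [-1.571, -0.047, 0.046]
force: [-0.3, 0.9, -0.1]
width: 0.0002
```

```bash
python3 to.py; python3 look.py 12
python3 - <<'E'
from h import *
c=dict(np.load("side12.npz"));cv2.imwrite("pics/s12b.png",cv2.resize(c["pixels"][140:360,210:430,::-1],None,fx=2.7,fy=2.7,interpolation=cv2.INTER_CUBIC))
for n in("side12","top12"):
    c=dict(np.load(n+".npz")); w=cloud(c); hsv=cv2.cvtColor(c["pixels"],cv2.COLOR_RGB2HSV)
    m=(w[...,2]>.087)&(w[...,2]<.116)&(hsv[...,2]>120)&(hsv[...,1]<60)&(w[...,1]<-.2)&(w[...,1]>-.32)&(w[...,0]>.43)&(w[...,0]<.6)
    k,l,st,ce=cv2.connectedComponentsWithStats(m.astype(np.uint8),connectivity=4)
    for i in range(1,k):
        if st[i,4]>15: print(n,st[i],np.median(w[l==i],0).round(4))
E
python3 jar.py 12
```

```text
t 19.4 grasp [ 0.5454 -0.452   0.2588] head 0.0595 down [ 0.    -0.001 -1.   ] j [-0.72  0.36  1.7  -0.    1.07 -0.78] F [-0.27  0.91 -0.05] w 0.0002
side12 [355 182  12   9  82] [ 0.5552 -0.2418  0.1015]
side12 [367 185  12  10  74] [ 0.5122 -0.2484  0.0916]
side12 [380 186  11   9  82] [ 0.4715 -0.2452  0.101 ]
12 502 [array([0.457, 0.507, 0.558]), array([-0.144, -0.109, -0.091]), array([0.101, 0.119, 0.129])]
  x 0.46 57 y at top [ 0.462 -0.128  0.129] ymax -0.094
  x 0.47 48 y at top [ 0.469 -0.125  0.129] ymax -0.09
  x 0.48 47 y at top [ 0.479 -0.123  0.126] ymax -0.095
  x 0.49 46 y at top [ 0.491 -0.122  0.125] ymax -0.093
  x 0.5 43 y at top [ 0.499 -0.125  0.127] ymax -0.095
  x 0.51 47 y at top [ 0.509 -0.131  0.125] ymax -0.094
  x 0.52 46 y at top [ 0.52  -0.121  0.126] ymax -0.092
  x 0.53 45 y at top [ 0.532 -0.123  0.126] ymax -0.092
  x 0.54 52 y at top [ 0.542 -0.123  0.13 ] ymax -0.081
  x 0.55 45 y at top [ 0.546 -0.114  0.13 ] ymax -0.086
  x 0.56 25 y at top [ 0.557 -0.121  0.126] ymax -0.093
```

View pics/s12b.png

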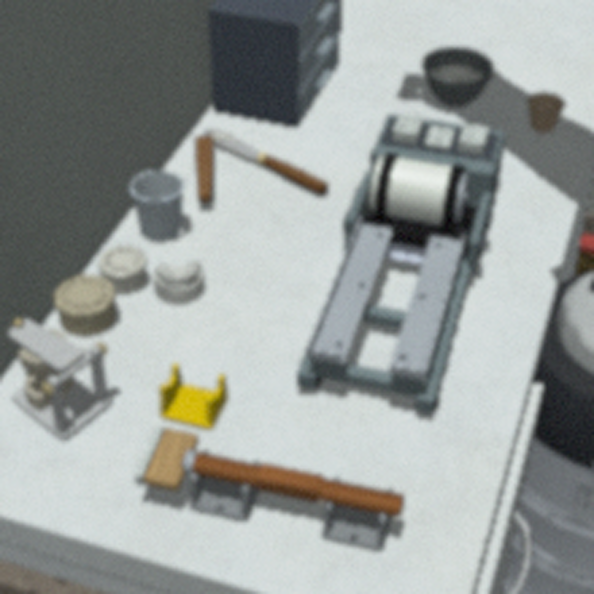

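View pics/top12.png

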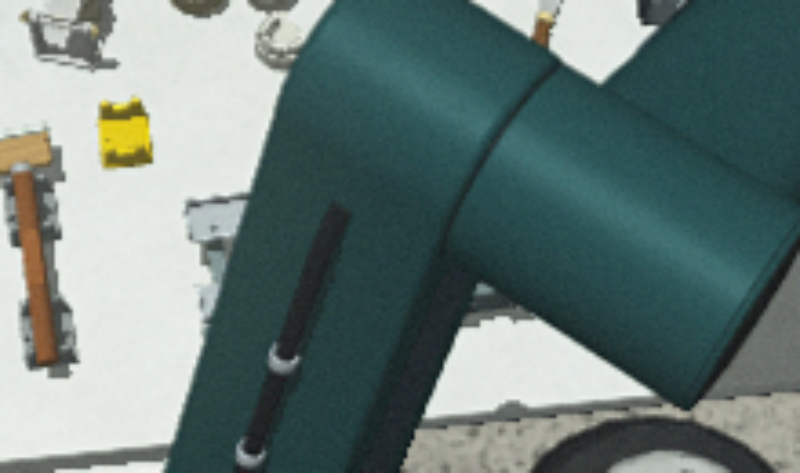

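The final view shows the middle key down (z 0.0916) and the near and far keys up (0.101). The jar is in the nest (crop (412,190)), the paddle lies on both cradles, and the arm is clear. Handing in.

```bash
python3 -c "
from h import *
print(ticket.finish_job())"
```

```text
the job is handed in; nothing more can be done
None
```

The jar mill is loaded and set to slow. The job was handed in at about 19.5 s; no verdict is reported.

**What I did:** I took the paddle from its cradles and rolled the jar along the rails at about 5 cm/s until it dropped between the rollers. I then laid the paddle back and let go of it, and pressed the middle key with closed fingers until about 12 N showed it was at its stop.

**Last checks from the camera depth:**
- **Jar:** its top is at z about 0.13 and y about −0.125, which matches the nest after the 8 mm drop. It lies square across the rollers.
- **Keys:** the middle key is down at z 0.092, and the near and far keys are up at 0.101.
- **Paddle:** it lies across both cradles, level and at the same place in the picture as at the start.
- **Bystanders:** the bowl, cast and crucible look unmoved. I checked them only by eye.
- **Arm:** it stands clear, with the fingertips at least 0.2 m above the desk.

No check failed or disagreed. In the last top view the arm hid the jar and keys, so those final figures come from the side camera only.

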